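# Open the screw-capped sample pot

### The job

Open the sample pot that is bolted to its base plate: unscrew the ribbed cap (counter-clockwise, regrasping as often as needed) until the thread lets go, without wrenching it, and lift it clear. To keep its thread off the dirty bench, set the cap down gently on the job pad, open side down and wholly on the pad, and let go of it. Leave the pad, the mug, the spanner and the sanding block where they are.

Things in the scene. Friction and masses are not known exactly. Their poses are not given: they have to be found in the camera images.
- cap: Round ribbed aluminium screw cap, closed on top, 56 mm across (58 over ribs), 43 mm high, 0.1 to 0.21 kg, screwed on at the start. Origin: centre of its open lower rim; z points up through the crown. Its side is free all round and stands well above everything near it, so an open gripper's fingers can stay round it while turning back for the next grasp.
- cap_top (a point): Centre of the cap's crown, 42 mm above its rim. Right-hand thread: turned counter-clockwise seen from above, the cap rises 14 mm per full turn (2.2 mm per rad), with about 1.5 mm up-and-down play. It turns lightly and keeps its angle when let go. The thread lets go after roughly 1.6 turns (differs a little); then it lifts freely, before that it cannot be pulled off.
- pot: Grey steel pot, fixed: square base plate 120 x 120 x 8 mm with four hexagon bolts, round body 74 mm across, shoulder 92 mm above the bench, then a threaded neck 46 mm across ending about 124 mm above the bench. Origin: centre of the base plate's underside, z up. It stands at the left or at the right, the job pad on the other side.
- pot_seat (a point): Point on the pot's axis at the height of its shoulder, 92 mm above the bench; the closed cap's rim rests here, so the crown starts 134 mm above the bench.
- enamel_mug: Enamel mug, 84 mm across, 81 mm high, a bystander at the back left; origin at the centre of its underside.
- spanner: Open spanner lying flat, 208 mm long, 6 mm thick, a bystander at the back; origin at its middle, underside.
- job_pad: Written pad on a thin board, lying flat and loose on the bench, 105 x 160 mm (x, y); things set on it stand 10 mm above the bench. A small clip at one end reaches 14 mm. Origin: centre of its underside, x across the short side, y along the long side. Clear at the start.
- sanding_block: Cork sanding block, 66 x 112 x 32 mm, a bystander at the right; origin at its middle, underside.
Things that resemble listed ones, but are neither listed nor needed, are in the scene too. Several things have the shape of the cap; the one meant has the colours described above.

How it is judged:
By the outcome, as a careful person would: the job done as asked, in the order asked, and still so for the second after the job is handed in, with the robot touching nothing.
It also fails if it takes over 72 s, if anything falls off the work surface, if the arm or the gripper's body presses on something with over 40 N, if the wrist force passes 120 N, or if a joint passes its speed limit or range.

### The arm

A 6-joint arm with a two-finger parallel gripper is mounted at the origin on the work surface; the furniture and walls round the work are solid. World frame = base frame: x ahead of the robot, y to its left, z up, the work surface at z = 0. Lengths are in m, angles in degrees, forces in N, time in s.
With the tool pointing down it reaches from about 0.25 to 0.725 m from the base axis. Payload 4 kg.
Tool frame: the origin (TCP) lies at the very end of the fingers, on their centre line; the grasp point (between the pads) lies 19 mm behind it (ctrl.grasp_offset is the distance from the TCP to the grasp point, in m); z points along the fingers, x is the direction in which the jaws open and shut, and the axes are right-handed (so a half turn about z gives the same grasp; the last joint's range is limited). The gripper opens to 85 mm and grips with 20 to 120 N. Pads are 22 mm wide; open, the fingers measure 114 mm over their backs; the gripper's body (76 mm by 85 mm) begins 54 mm behind the grasp point. The pads swing forward as they close: fully open they stand 13 mm farther back than shut.
Start: joints at [0, 13.785, 0.286, 76.501, 0, 90], TCP at [0.5, -0, 0.231] pointing down, gripper open.
Joint ranges: [-155.79, 155.79], [-60.16, 107.12], [-62.33, 73.08], [-114, 123.19], [-81.49, 82.49], [-180, 180]. Speed limits (degrees/s): [159.86, 159.86, 180, 180, 180, 180].

### API

Orientations are given as [roll, pitch, yaw] about the fixed x, y, z axes, in that order (R = Rz(yaw) Ry(pitch) Rx(roll)).
In Python, from station import ctrl gives the robot as it stands.
- The arm moves only by the tool carry_out, never from a script. Its argument "steps" is a list of rows, each a list of 3 entries, a list of its own where there are three numbers: the closure, from 0 (fully open) to 1 (shut), then the shift along the tool's x, y, z in units of 30 mm (1.0 is 30 mm), then the turn about the tool's z in units of 6 degrees (1.0 is 6 degrees). In form: [[grip, [x, y, z], twist], ...]. A call has 1 to 5 rows; each row shifts and turns the commanded pose from where the row before left it, along the tool's axes as they then stand; what a row does not reach is not made up. A row lasts 1/12 s, in which the tool goes at most 41.7 mm and 7.16 degrees, less where a joint would pass 70% of its speed; a pose out of reach is approached as far as the arm can. A call is refused whole if a number of a shift passes 1 or a number of a turn 1, either way. A call with a gripper value outside its range is refused whole. The fingers move at their own pace and stop on an object; "grip_force" is the grip in N (left out, the last holds). Time passes only in rows, so rows that do not move let the fingers close. It gives the time, the measured TCP pose, the force and the opening at its end, in the units of the state.
- ctrl.get_obs(): the state, without advancing time (a new reading comes with each control period).
- ctrl.snapshot(name): name is "scene" or "side" or "wrist"; returns a dict with "color" (400x640x3 uint8, red, green, blue), "camera_matrix" (3x3 intrinsics, pixels), "eye" and "attitude" of the camera in the world. Camera axes: x right, y down, z forward; pixel columns grow to the right and rows downward; lengths in m; the calibration is good to about 2 mm. A picture is of the moment at which its call begins. There is no depth.
- ctrl.sign_off(): hands the job in, once; it reports no verdict.
The state is a dict: "t": time; "joint_pos": joint angles; "qvel": joint speeds; "effort": joint torques, N m; "tcp_pos": TCP position; "ee_rot": TCP orientation; "ft_force": force on the tool from outside, world axes, zero at the start; "moment": the same for the moment, N m; "gripper_width": finger opening in m.
Only numpy, scipy, OpenCV 4.12 (cv2) and the standard library are available. Lean on these libraries where they do the work, as an engineer would, in place of code of your own. Each camera call takes 0.05 s, during which the arm holds its last target.

## Working session

There is one attempt and no reset: what is moved stays moved. The work goes in short steps, Python scripts to look and compute and a tool call to move; the robot and the scene stay as the last step left them, time stands still between calls to the robot, and variables do not carry over. Pictures are saved under pics/ and viewed, and the job is handed in when it is done.

Besides the shell and the picture viewer there is one more tool, called after "Call:" as name([rows], argument=value, ...), one row to a line, values as JSON. carry_out: Moves the arm, as the interface text tells. Its arguments: {"type":"object","properties":{"steps":{"type":"array"},"grip_force":{"type":"number"}},"required":["steps"]}

```bash
mkdir -p pics
python3 - <<'E'
from station import ctrl
import cv2
print(ctrl.get_obs())
for n in ["scene","side","wrist"]:
    s=ctrl.snapshot(n); print(n,s["camera_matrix"],s["eye"],s["attitude"])
    cv2.imwrite(f"pics/{n}0.png",s["color"][:,:,::-1])
E
```

```text
{'t': 0.0, 'joint_pos': array([-1.35670942e-03,  1.38304965e+01,  2.13471507e-01,  7.65016287e+01,
       -1.24144024e-04,  8.99995574e+01]), 'qvel': array([ 0.02237871,  0.00846067, -0.10383754, -0.0445245 , -0.00360459,
        0.00648166]), 'effort': array([ 5.50268451e-04, -3.72315860e+01,  2.52406776e+01,  1.67737965e-02,
        2.29149265e-05,  1.14679995e-05]), 'tcp_pos': array([ 4.99366430e-01, -1.24821210e-05,  2.30426179e-01]), 'ee_rot': array([ 1.79999877e+02,  1.18653755e-01, -9.14067055e-04]), 'ft_force': array([ 0.44475367, -0.67793622, -0.50735691]), 'moment': array([0.01221527, 0.01072345, 0.05663102]), 'gripper_width': 0.08541487387583277}
scene [[448.23639933   0.         319.36537123]
 [  0.         448.23639933 197.40990919]
 [  0.           0.           1.        ]] [ 0.02460813 -0.66088774  0.99957227] [-136.99214156   -0.50736994  -43.06026656]
side [[393.3008129    0.         324.89458356]
 [  0.         393.3008129  193.25933298]
 [  0.           0.           1.        ]] [ 0.31992574 -1.06504209  0.6199662 ] [-117.52867022   -0.74518413  -13.98669818]
wrist [[325.93341723   0.         326.07009612]
 [  0.         325.93341723 202.14105151]
 [  0.           0.           1.        ]] [0.50062121 0.07161163 0.37320466] [ 1.63567499e+02  7.91679020e-02 -8.53472580e-02]
```

View pics/scene0.png

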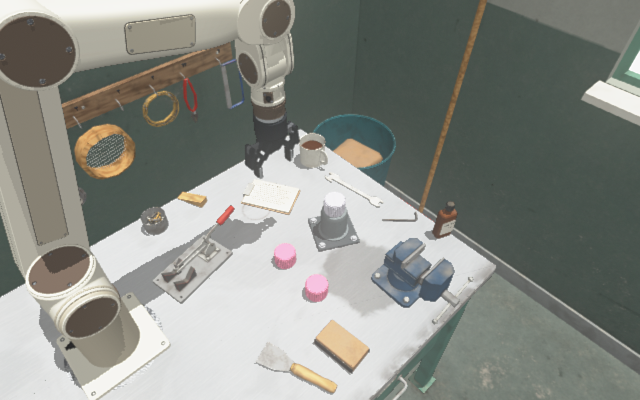

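View pics/side0.png

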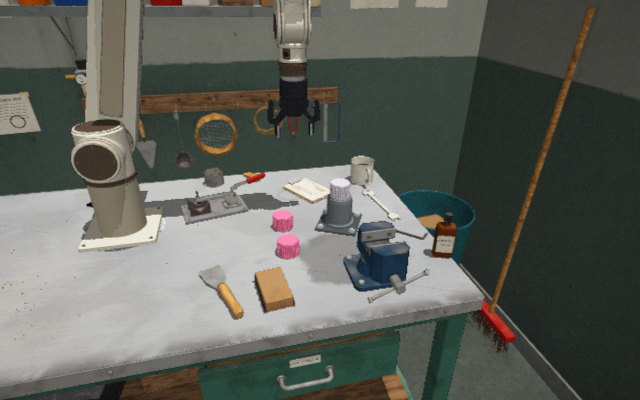

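View pics/wrist0.png

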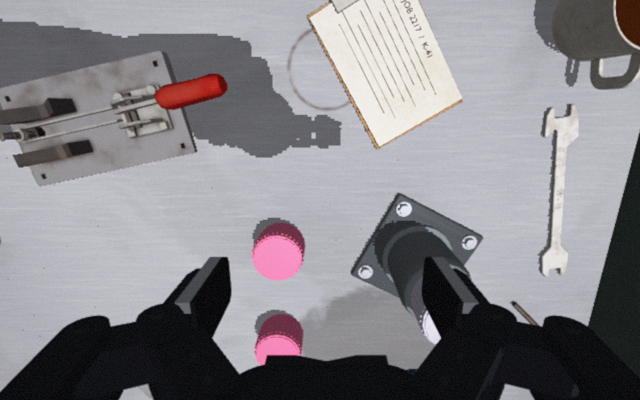

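The pot with the white-grey cap is at about (333,205) in scene and (341,190) in side; the pad is at (271,196) in scene. I'll measure these now.

```bash
cat > h.py <<'E'
import numpy as np, cv2
from scipy.spatial.transform import Rotation as R
from station import ctrl
def ray(s,u,v):
    d=np.linalg.inv(s["camera_matrix"])@np.array([u,v,1.]); return R.from_euler('xyz',s["attitude"],degrees=True).apply(d)
def onz(s,u,v,z):
    d=ray(s,u,v); e=np.array(s["eye"]); return e+d*(z-e[2])/d[2]
def proj(s,p):
    c=R.from_euler('xyz',s["attitude"],degrees=True).inv().apply(np.array(p)-s["eye"]); q=s["camera_matrix"]@c; return q[:2]/q[2]
def save(s,name,box=None,k=1):
    im=s["color"][:,:,::-1]
    if box: x0,y0,x1,y1=box; im=im[y0:y1,x0:x1]
    cv2.imwrite("pics/"+name,cv2.resize(im,None,fx=k,fy=k,interpolation=cv2.INTER_NEAREST))
E
python3 - <<'E'
from h import *
s=ctrl.snapshot("scene"); save(s,"sc1.png",(230,160,390,260),5)
d=ctrl.snapshot("side"); save(d,"sd1.png",(270,160,400,250),6)
w=ctrl.snapshot("wrist")
for u,v in [(309,14),(377,147),(462,100)]: print("pad corners",onz(w,u,v,.01))
for u,v in [(404,209),(470,243),(366,272)]: print("bolts",onz(w,u,v,.012))
E
```

```text
pad corners [0.48375766 0.15934688 0.01      ]
pad corners [0.55693898 0.02798307 0.01      ]
pad corners [0.64528336 0.07753486 0.01      ]
bolts [ 0.59110693 -0.04347204  0.012     ]
bolts [ 0.67317714 -0.08641014  0.012     ]
bolts [ 0.54959608 -0.12501313  0.012     ]
```

View pics/sc1.png

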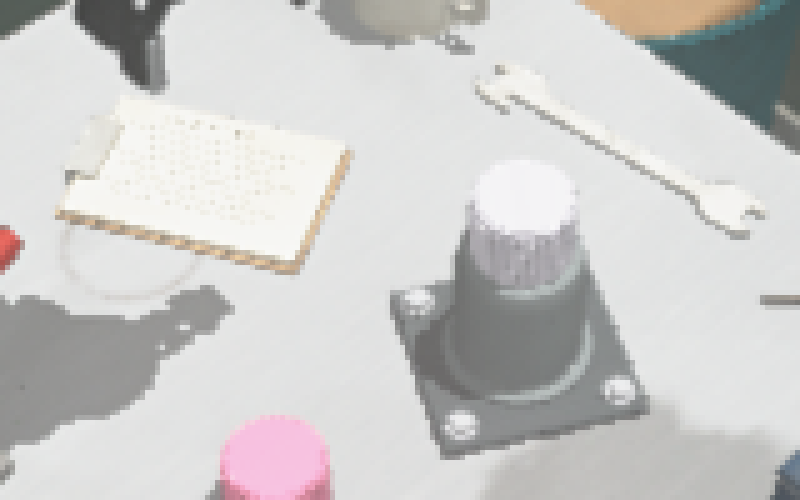

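View pics/sd1.png

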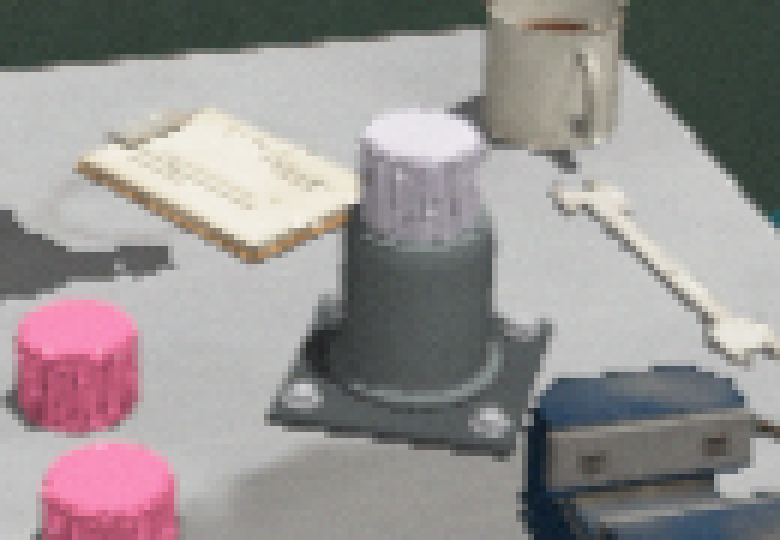

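Run:
```python
from h import *
s=ctrl.snapshot("scene");d=ctrl.snapshot("side")
print(onz(s,335,199.8,.134),onz(d,340.2,182.7,.134))
# two-ray
A=[];b=[]
for c,u,v in((s,335,199.8),(d,340.2,182.7)):
    r=ray(c,u,v);r/=np.linalg.norm(r);P=np.eye(3)-np.outer(r,r);A.append(P);b.append(P@c["eye"])
print(np.linalg.lstsq(np.vstack(A),np.hstack(b),rcond=None)[0])
f=lambda c,x0,y0,k,u,v:onz(c,x0+u/k,y0+v/k,.012)
for u,v in((417,301),(459,425),(620,389)):print("bolt sc",f(s,230,160,5,u,v))
for u,v in((304,396),(489,420)):print("bolt sd",f(d,270,160,6,u,v))
for u,v in((55,213),(297,265),(350,150),(120,98)):print("pad sc",onz(s,230+u/5,160+v/5,.01))
for k,c in (("sc",s),("sd",d)):
    hs=cv2.cvtColor(c["color"],cv2.COLOR_RGB2HSV); print(k,[hs[int(y),int(x)] for x,y in ((335,199),(340,183))])
```

```text
[ 0.60588014 -0.11028999  0.134     ] [ 0.6091935  -0.10857692  0.134     ]
[ 0.60780862 -0.10947226  0.13361924]
bolt sc [ 0.58613873 -0.04766682  0.012     ]
bolt sc [ 0.54306274 -0.12867006  0.012     ]
bolt sc [ 0.62600725 -0.17125299  0.012     ]
bolt sd [ 0.54828288 -0.13051968  0.012     ]
bolt sd [ 0.62877683 -0.17055592  0.012     ]
pad sc [0.4748304  0.15018589 0.01      ]
pad sc [0.55425729 0.02130605 0.01      ]
pad sc [0.63876375 0.07042228 0.01      ]
pad sc [0.56267749 0.20169958 0.01      ]
sc [array([150,   1, 244], dtype=uint8), array([ 20,  13, 178], dtype=uint8)]
sd [array([113,   7, 138], dtype=uint8), array([132,   5, 235], dtype=uint8)]
```

Call:
carry_out([
  [0, [0.9, 0.9, 0], 0],
  [0, [0.9, 0.9, 0], 0],
  [0, [0.9, 0.9, 0], 0],
  [0, [0.9, 0.9, 0], 0],
  [0, [0, 0, 0], 1],
], grip_force=30)

```text
t: 0.82
tcp_pos: [0.6117, -0.1129, 0.2284]
ee_rot: [179.9, -0.0, -6.3]
ft_force: [0.4, 0.5, -0.5]
gripper_width: 0.0858
```

Call:
carry_out([
  [0, [0, 0, 0.3], 1],
  [0, [0, 0, 0.3], 1],
  [0, [0, 0, 0.3], 1],
  [0, [0, 0, 0.3], 1],
  [0, [0, 0, 0.3], 1],
])

```text
t: 1.23
tcp_pos: [0.608, -0.1081, 0.1856]
ee_rot: [180.0, 0.0, -36.3]
ft_force: [0.0, 0.3, -0.6]
gripper_width: 0.0854
```

Call:
carry_out([
  [0, [0, 0, 0.3], 1],
  [0, [0, 0, 0.3], 1],
  [0, [0, 0, 0], 1],
  [0, [0, 0, 0], 1],
  [0, [0, 0, 0], 0],
])

```text
t: 1.65
tcp_pos: [0.6078, -0.108, 0.1679]
ee_rot: [180.0, 0.0, -60.1]
ft_force: [-0.0, -0.8, 0.0]
gripper_width: 0.0857
```

Run:
```python
from h import *
s=ctrl.snapshot("scene");d=ctrl.snapshot("side");save(s,"sc2.png",(255,120,415,240),4);save(d,"sd2.png",(260,90,420,210),4)
w=ctrl.snapshot("wrist");save(w,"w2.png")
o=ctrl.get_obs();print(o["t"],o["joint_pos"],o["tcp_pos"],o["ee_rot"],o["ft_force"])
```

```text
1.8 [-1.00742717e+01  2.89537635e+01  1.31220079e+01  7.41613251e+01
  6.53426948e-04  1.39795332e+02] [ 0.60807121 -0.10802877  0.16836009] [-1.79994294e+02 -3.96747458e-03 -5.98696039e+01] [ 0.44849751 -0.03086911  0.32204132]
```

View pics/sc2.png

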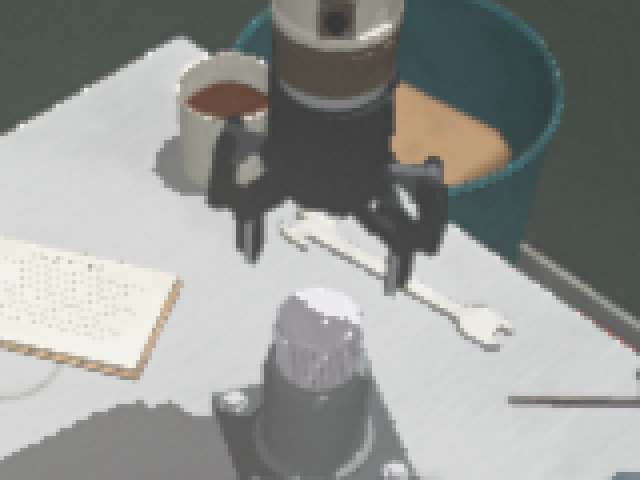

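View pics/w2.png

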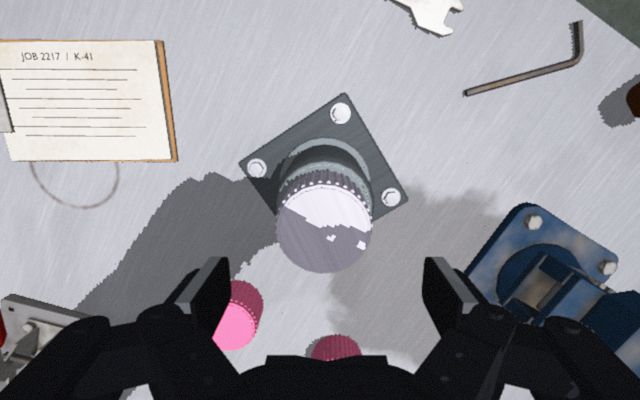

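View pics/sd2.png

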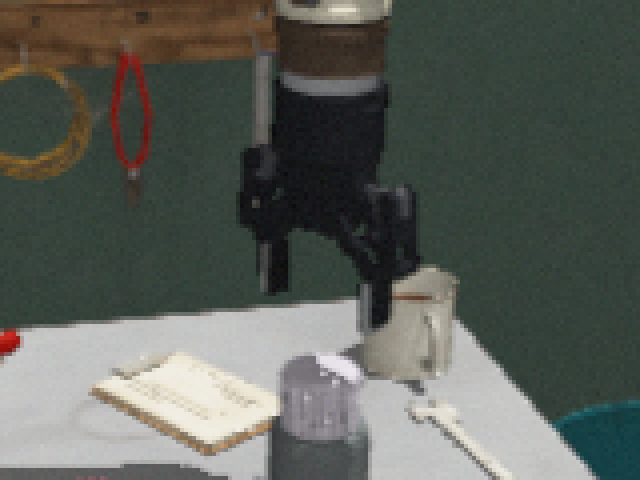

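The wrist view shows the crown centred near (324,228), between the jaws (tips at about x = 228 and 425). I'll cast that onto the crown height.

Run:
```python
from h import *
w=ctrl.snapshot("wrist")
for u,v in((324.5,228),(277,228),(372,228),(324.5,272)):print(onz(w,u,v,.134))
a,b,c=[onz(w,u,v,.012) for u,v in((341,113),(391,198),(256,168))]; print(a,b,c,(b+c)/2)
print([onz(w,u,v,.01) for u,v in((0,40),(164,40),(178,161),(160,41),(172,161))])
```

```text
[ 0.61212042 -0.10541068  0.134     ]
[ 0.59833244 -0.08156685  0.134     ]
[ 0.62591022 -0.12925767  0.134     ]
[ 0.58752834 -0.11959209  0.134     ]
[ 0.67288028 -0.08664408  0.012     ] [ 0.62959677 -0.16790344  0.012     ] [ 0.59109098 -0.04357845  0.012     ] [ 0.61034388 -0.10574094  0.012     ]
[array([0.58032488, 0.19137597, 0.01      ]), array([0.64927251, 0.07220908, 0.01      ]), array([0.56019548, 0.02222911, 0.01      ]), array([0.64687398, 0.0748286 , 0.01      ]), array([0.55740749, 0.0270494 , 0.01      ])]
```

Call:
carry_out([
  [0, [0, -0.06, 0.45], 1],
  [0, [0, 0, 0.45], 1],
  [0, [0, 0, 0.45], 1],
  [0, [0, 0, 0.45], 1],
  [0, [0, 0, 0.45], 1],
])

```text
t: 2.27
tcp_pos: [0.6097, -0.1071, 0.1005]
ee_rot: [-180.0, -0.0, -90.2]
ft_force: [-0.3, -0.1, 0.1]
gripper_width: 0.0854
```

Call:
carry_out([
  [0, [0, 0, 0], 0],
  [0.3, [0, 0, 0], 0],
  [0.6, [0, 0, 0], 0],
  [1, [0, 0, 0], 0],
  [1, [0, 0, 0], 0],
])

```text
t: 2.68
tcp_pos: [0.6105, -0.106, 0.1026]
ee_rot: [-179.8, 0.1, -89.9]
ft_force: [-0.9, 3.4, 4.9]
gripper_width: 0.0547
```

Run:
```python
from h import *
s=ctrl.snapshot("scene");d=ctrl.snapshot("side");
a=cv2.resize(s["color"][120:240,255:415],None,fx=3,fy=3,interpolation=0);b=cv2.resize(d["color"][120:240,260:420],None,fx=3,fy=3,interpolation=0)
cv2.imwrite("pics/g3.png",np.vstack([a,b])[:,:,::-1][:600]) if 0 else cv2.imwrite("pics/g3.png",cv2.resize(np.hstack([a,b]),(800,300))[:,:,::-1])
o=ctrl.get_obs();print(o["t"],o["joint_pos"],o["tcp_pos"],o["ee_rot"],o["ft_force"],o["moment"],o["gripper_width"])
```

```text
2.7833 [-9.91609803e+00  3.15968994e+01  7.35902684e+00  6.56099093e+01
  1.22603278e-01  1.69982503e+02] [ 0.61057123 -0.10607923  0.10258798] [-1.79828776e+02  9.42555292e-02 -8.98982978e+01] [-0.45084053  4.72724211  5.83860535] [ 1.14520575  0.14835232 -0.0117836 ] 0.054198550570253204
```

View pics/g3.png

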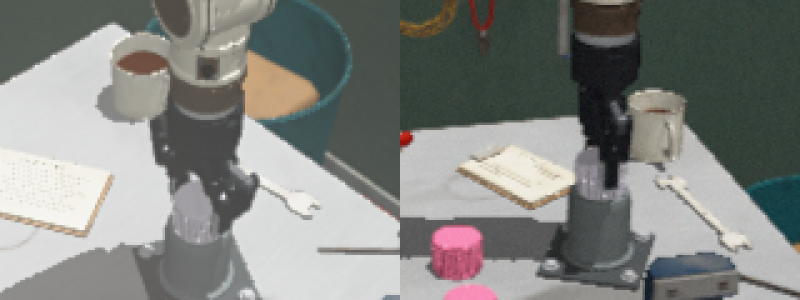

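Call:
carry_out([
  [1, [-0.05, 0, -0.08], 0],
  [1, [0, 0, -0.008], -1],
  [1, [0, 0, -0.008], -1],
  [1, [0, 0, -0.008], -1],
  [1, [0, 0, -0.008], -1],
])

```text
t: 3.2
tcp_pos: [0.6098, -0.1058, 0.1039]
ee_rot: [180.0, -0.0, -65.7]
ft_force: [1.3, 2.0, -1.9]
gripper_width: 0.0546
```

```bash
cat > o.py <<'E'
from station import ctrl
import numpy as np
np.set_printoptions(precision=4,suppress=True)
o=ctrl.get_obs();print(o["t"],o["joint_pos"][5],o["tcp_pos"],o["ee_rot"],o["ft_force"],o["moment"],o["gripper_width"])
E
python3 o.py
```

```text
3.2 145.85752272388757 [ 0.6098 -0.1058  0.1039] [179.9991  -0.034  -65.6849] [ 1.283   1.965  -1.9301] [ 0.3542 -0.226  -0.0338] 0.05456616906679916
```

Forces are small and it turns lightly, so I'll keep turning.

Call:
carry_out([
  [1, [0, 0, -0.008], -1],
  [1, [0, 0, -0.008], -1],
  [1, [0, 0, -0.008], -1],
  [1, [0, 0, -0.008], -1],
  [1, [0, 0, -0.008], -1],
])

```text
t: 3.62
tcp_pos: [0.6097, -0.1056, 0.105]
ee_rot: [180.0, -0.0, -35.7]
ft_force: [1.0, 1.8, -1.3]
gripper_width: 0.0543
```

Call:
carry_out([
  [1, [0, 0, -0.008], -1],
  [1, [0, 0, -0.008], -1],
  [1, [0, 0, -0.008], -1],
  [1, [0, 0, -0.008], -1],
  [1, [0, 0, -0.008], -1],
])

```text
t: 4.03
tcp_pos: [0.6096, -0.1057, 0.1062]
ee_rot: [180.0, 0.0, -5.7]
ft_force: [1.1, 0.8, -2.3]
gripper_width: 0.0544
```

```bash
python3 o.py
python3 - <<'E'
from h import *
s=ctrl.snapshot("scene");d=ctrl.snapshot("side");
a=cv2.resize(s["color"][120:240,255:415],None,fx=3,fy=3,interpolation=0);b=cv2.resize(d["color"][120:240,260:420],None,fx=3,fy=3,interpolation=0)
cv2.imwrite("pics/g4.png",cv2.resize(np.hstack([a,b]),(800,300))[:,:,::-1])
E
```

```text
4.0333 85.85557608216459 [ 0.6096 -0.1057  0.1062] [179.9774   0.0175  -5.677 ] [ 1.0842  0.8092 -2.3262] [ 0.4477 -0.1601 -0.0691] 0.05438749844664577
```

View pics/g4.png

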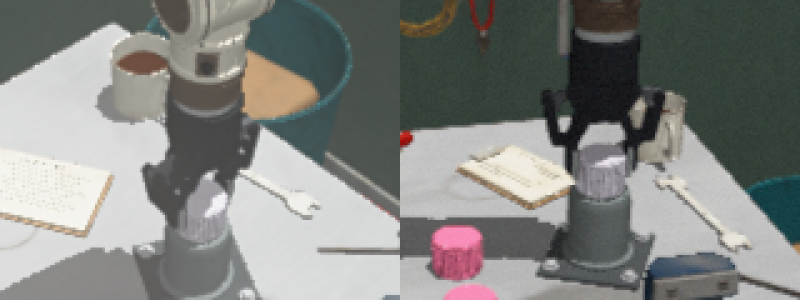

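The cap is held squarely, at about (600,170) in the right half, and nothing is in the way. I'll keep turning down to j6 of about -174.

Call:
carry_out([
  [1, [0, 0, -0.008], -1],
  [1, [0, 0, -0.008], -1],
  [1, [0, 0, -0.008], -1],
  [1, [0, 0, -0.008], -1],
  [1, [0, 0, -0.008], -1],
])

```text
t: 4.55
tcp_pos: [0.6093, -0.1057, 0.1074]
ee_rot: [-180.0, 0.0, 24.1]
ft_force: [-0.1, 1.8, -1.8]
gripper_width: 0.0541
```

Call:
carry_out([
  [1, [0, 0, -0.008], -1],
  [1, [0, 0, -0.008], -1],
  [1, [0, 0, -0.008], -1],
  [1, [0, 0, -0.008], -1],
  [1, [0, 0, -0.008], -1],
])

```text
t: 4.97
tcp_pos: [0.6092, -0.1059, 0.1086]
ee_rot: [-180.0, 0.1, 54.1]
ft_force: [0.5, 1.6, -1.2]
gripper_width: 0.0546
```

Call:
carry_out([
  [1, [0, 0, -0.008], -1],
  [1, [0, 0, -0.008], -1],
  [1, [0, 0, -0.008], -1],
  [1, [0, 0, -0.008], -1],
  [1, [0, 0, -0.008], -1],
])

```text
t: 5.38
tcp_pos: [0.6092, -0.1062, 0.1097]
ee_rot: [-179.9, 0.1, 84.1]
ft_force: [-0.2, 0.6, -2.0]
gripper_width: 0.0543
```

Call:
carry_out([
  [1, [0, 0, -0.008], -1],
  [1, [0, 0, -0.008], -1],
  [1, [0, 0, -0.008], -1],
  [1, [0, 0, -0.008], -1],
  [1, [0, 0, -0.008], -1],
])

```text
t: 5.8
tcp_pos: [0.6092, -0.1063, 0.111]
ee_rot: [-179.9, 0.0, 114.1]
ft_force: [-0.9, 0.7, -2.5]
gripper_width: 0.0543
```

```bash
python3 o.py
python3 - <<'E'
from h import *
s=ctrl.snapshot("scene");d=ctrl.snapshot("side");
a=cv2.resize(s["color"][120:240,255:415],None,fx=3,fy=3,interpolation=0);b=cv2.resize(d["color"][120:240,260:420],None,fx=3,fy=3,interpolation=0)
cv2.imwrite("pics/g5.png",cv2.resize(np.hstack([a,b]),(800,300))[:,:,::-1])
E
```

```text
5.8 -33.96173334483981 [ 0.6092 -0.1063  0.111 ] [-179.9126    0.0478  114.1088] [-0.9066  0.6529 -2.5391] [ 0.0637 -0.0053  0.0284] 0.05431936865926015
```

View pics/g5.png

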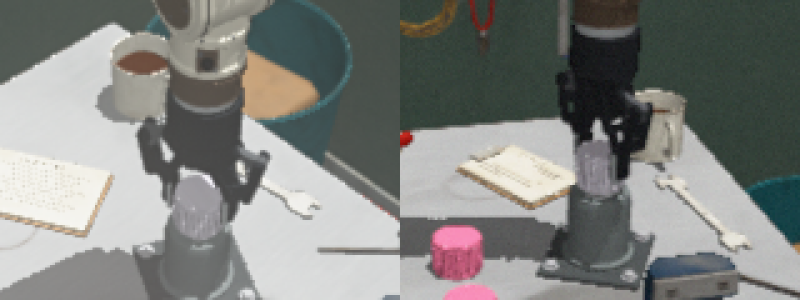

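The cap is visibly rising off the shoulder, at about (200,200) in the left half, and the forces stay under 3 N. Continuing.

Call:
carry_out([
  [1, [0, 0, -0.008], -1],
  [1, [0, 0, -0.008], -1],
  [1, [0, 0, -0.008], -1],
  [1, [0, 0, -0.008], -1],
  [1, [0, 0, -0.008], -1],
])

```text
t: 6.32
tcp_pos: [0.6094, -0.1062, 0.1123]
ee_rot: [-179.9, 0.0, 144.0]
ft_force: [-0.5, -1.4, -1.8]
gripper_width: 0.0542
```

Call:
carry_out([
  [1, [0, 0, -0.008], -1],
  [1, [0, 0, -0.008], -1],
  [1, [0, 0, -0.008], -1],
  [1, [0, 0, -0.008], -1],
  [1, [0, 0, -0.008], -1],
])

```text
t: 6.73
tcp_pos: [0.6093, -0.1062, 0.1135]
ee_rot: [-179.9, -0.0, 174.0]
ft_force: [0.5, 0.1, -2.7]
gripper_width: 0.0542
```

Call:
carry_out([
  [1, [0, 0, -0.008], -1],
  [1, [0, 0, -0.008], -1],
  [1, [0, 0, -0.008], -1],
  [1, [0, 0, -0.008], -1],
  [1, [0, 0, -0.008], -1],
])

```text
t: 7.15
tcp_pos: [0.6093, -0.1063, 0.1146]
ee_rot: [-180.0, -0.1, -156.0]
ft_force: [0.7, -0.7, -2.6]
gripper_width: 0.0543
```

Call:
carry_out([
  [1, [0, 0, -0.008], -1],
  [1, [0, 0, -0.008], -1],
  [1, [0, 0, -0.008], -1],
  [1, [0, 0, -0.008], -1],
  [1, [0, 0, -0.008], -1],
])

```text
t: 7.57
tcp_pos: [0.6097, -0.1062, 0.1159]
ee_rot: [-180.0, -0.0, -126.0]
ft_force: [0.7, 0.1, -2.6]
gripper_width: 0.0542
```

Call:
carry_out([
  [1, [0, 0, -0.008], -1],
  [1, [0, 0, -0.008], -1],
  [1, [0, 0, -0.008], -1],
  [1, [0, 0, 0], 0],
  [1, [0, 0, 0], 0],
])

```text
t: 7.98
tcp_pos: [0.6096, -0.1058, 0.1166]
ee_rot: [180.0, -0.0, -108.3]
ft_force: [1.0, 1.3, -2.6]
gripper_width: 0.0547
```

```bash
python3 o.py
python3 - <<'E'
from h import *
s=ctrl.snapshot("scene");d=ctrl.snapshot("side");
a=cv2.resize(s["color"][120:240,255:415],None,fx=3,fy=3,interpolation=0);b=cv2.resize(d["color"][120:240,260:420],None,fx=3,fy=3,interpolation=0)
cv2.imwrite("pics/g6.png",cv2.resize(np.hstack([a,b]),(800,300))[:,:,::-1])
E
```

```text
7.9833 -171.5196216636051 [ 0.6096 -0.1058  0.1166] [ 179.9956   -0.0233 -108.3171] [ 1.0092  1.3069 -2.6135] [ 0.0619 -0.2144  0.0499] 0.05467403290913353
```

View pics/g6.png

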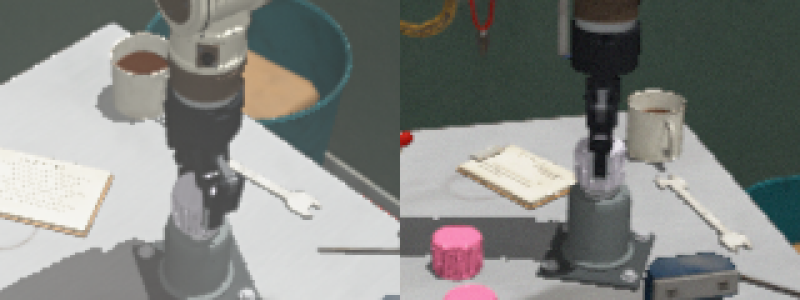

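The cap is up 13 mm after 342°. Now I'll open, turn back 288° and regrasp.

Call:
carry_out([
  [0, [0, 0, 0], 0],
  [0, [0, 0, 0], 0],
  [0, [0, 0, 0], 0],
  [0, [0, 0, 0], 1],
  [0, [0, 0, 0], 1],
])

```text
t: 8.5
tcp_pos: [0.6097, -0.1057, 0.1173]
ee_rot: [-180.0, 0.0, -120.3]
ft_force: [-0.6, -0.4, 0.4]
gripper_width: 0.0853
```

Call:
carry_out([
  [0, [0, 0, 0], 1],
  [0, [0, 0, 0], 1],
  [0, [0, 0, 0], 1],
  [0, [0, 0, 0], 1],
  [0, [0, 0, 0], 1],
])

```text
t: 8.92
tcp_pos: [0.6097, -0.1057, 0.1173]
ee_rot: [-180.0, 0.0, -150.3]
ft_force: [0.1, 0.5, 0.5]
gripper_width: 0.0855
```

Call:
carry_out([
  [0, [0, 0, 0], 1],
  [0, [0, 0, 0], 1],
  [0, [0, 0, 0], 1],
  [0, [0, 0, 0], 1],
  [0, [0, 0, 0], 1],
])

```text
t: 9.33
tcp_pos: [0.6097, -0.1058, 0.1173]
ee_rot: [-180.0, 0.0, 179.7]
ft_force: [0.2, 0.5, -0.4]
gripper_width: 0.0855
```

Call:
carry_out([
  [0, [0, 0, 0], 1],
  [0, [0, 0, 0], 1],
  [0, [0, 0, 0], 1],
  [0, [0, 0, 0], 1],
  [0, [0, 0, 0], 1],
])

```text
t: 9.75
tcp_pos: [0.6097, -0.1057, 0.1173]
ee_rot: [180.0, 0.0, 149.7]
ft_force: [-0.2, -0.2, 0.9]
gripper_width: 0.0852
```

Call:
carry_out([
  [0, [0, 0, 0], 1],
  [0, [0, 0, 0], 1],
  [0, [0, 0, 0], 1],
  [0, [0, 0, 0], 1],
  [0, [0, 0, 0], 1],
])

```text
t: 10.17
tcp_pos: [0.6097, -0.1058, 0.1173]
ee_rot: [180.0, 0.0, 119.7]
ft_force: [0.2, -0.6, -0.7]
gripper_width: 0.0852
```

Call:
carry_out([
  [0, [0, 0, 0], 1],
  [0, [0, 0, 0], 1],
  [0, [0, 0, 0], 1],
  [0, [0, 0, 0], 1],
  [0, [0, 0, 0], 1],
])

```text
t: 10.58
tcp_pos: [0.6097, -0.1057, 0.1173]
ee_rot: [180.0, 0.0, 89.7]
ft_force: [-0.1, -0.3, -0.8]
gripper_width: 0.0855
```

Call:
carry_out([
  [0, [0, 0, 0], 1],
  [0, [0, 0, 0], 1],
  [0, [0, 0, 0], 1],
  [0, [0, 0, 0], 1],
  [0, [0, 0, 0], 1],
])

```text
t: 11.0
tcp_pos: [0.6097, -0.1057, 0.1173]
ee_rot: [180.0, 0.0, 59.7]
ft_force: [-0.3, 0.2, -0.1]
gripper_width: 0.0856
```

Call:
carry_out([
  [0, [0, 0, 0], 1],
  [0, [0, 0, 0], 1],
  [0, [0, 0, 0], 1],
  [0, [0, 0, 0], 1],
  [0, [0, 0, 0], 1],
])

```text
t: 11.42
tcp_pos: [0.6096, -0.1057, 0.1173]
ee_rot: [180.0, -0.0, 29.7]
ft_force: [-0.8, 0.3, -1.2]
gripper_width: 0.0855
```

Call:
carry_out([
  [0, [0, 0, 0], 1],
  [0, [0, 0, 0], 1],
  [0, [0, 0, 0], 1],
  [0, [0, 0, 0], 1],
  [0, [0, 0, 0], 1],
])

```text
t: 11.83
tcp_pos: [0.6096, -0.1057, 0.1173]
ee_rot: [180.0, -0.0, -0.3]
ft_force: [0.6, -0.6, -0.2]
gripper_width: 0.0854
```

Call:
carry_out([
  [0, [0, 0, 0], 1],
  [0, [0, 0, 0], 1],
  [0, [0, 0, 0], 1],
  [0, [0, 0, 0], 1],
  [0, [0, 0, 0], 1],
])

```text
t: 12.25
tcp_pos: [0.6096, -0.1057, 0.1173]
ee_rot: [180.0, -0.0, -30.3]
ft_force: [-0.0, -0.4, 0.1]
gripper_width: 0.0857
```

```bash
python3 o.py
python3 - <<'E'
from h import *
s=ctrl.snapshot("scene");d=ctrl.snapshot("side");save(ctrl.snapshot("wrist"),"w7.png")
a=cv2.resize(s["color"][120:240,255:415],None,fx=3,fy=3,interpolation=0);b=cv2.resize(d["color"][120:240,260:420],None,fx=3,fy=3,interpolation=0)
cv2.imwrite("pics/g7.png",cv2.resize(np.hstack([a,b]),(800,300))[:,:,::-1])
E
```

```text
12.25 110.5146894900231 [ 0.6096 -0.1057  0.1173] [179.9992  -0.0337 -30.349 ] [-0.0324 -0.3563  0.093 ] [-0.0026 -0.0349  0.0279] 0.08570774527387615
```

View pics/g7.png

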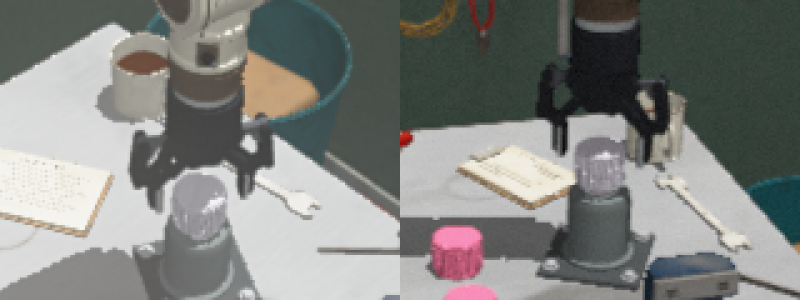

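View pics/w7.png

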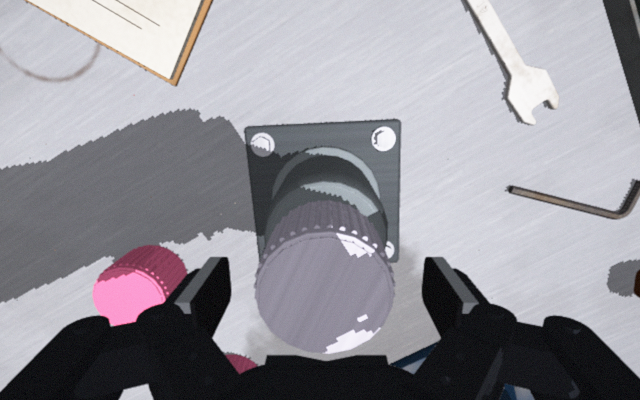

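The cap stands free, centred between the jaws (crown near (325,290) in wrist). I'll lower 6 mm for a deeper grasp and regrasp.

Call:
carry_out([
  [0, [0, 0, 0.2], 0],
  [0.6, [0, 0, 0], 0],
  [1, [0, 0, 0], 0],
  [1, [0, 0, -0.04], 0],
  [1, [0, 0, -0.03], 0],
])

```text
t: 12.82
tcp_pos: [0.6094, -0.1056, 0.1128]
ee_rot: [180.0, 0.0, -30.0]
ft_force: [-1.1, 0.2, -1.2]
gripper_width: 0.0552
```

Call:
carry_out([
  [1, [0, 0, 0], 0],
  [1, [0, 0, -0.008], -1],
  [1, [0, 0, -0.008], -1],
  [1, [0, 0, -0.008], -1],
  [1, [0, 0, -0.008], -1],
])

```text
t: 13.23
tcp_pos: [0.6094, -0.1056, 0.1138]
ee_rot: [-180.0, 0.0, -5.7]
ft_force: [-0.2, -0.1, -1.8]
gripper_width: 0.0551
```

Call:
carry_out([
  [1, [0, 0, -0.008], -1],
  [1, [0, 0, -0.008], -1],
  [1, [0, 0, -0.008], -1],
  [1, [0, 0, -0.008], -1],
  [1, [0, 0, -0.008], -1],
])

```text
t: 13.65
tcp_pos: [0.6094, -0.1056, 0.1149]
ee_rot: [-180.0, 0.0, 24.3]
ft_force: [0.7, 0.2, -2.6]
gripper_width: 0.055
```

Call:
carry_out([
  [1, [0, 0, -0.008], -1],
  [1, [0, 0, -0.008], -1],
  [1, [0, 0, -0.008], -1],
  [1, [0, 0, -0.008], -1],
  [1, [0, 0, -0.008], -1],
])

```text
t: 14.07
tcp_pos: [0.6094, -0.1055, 0.1161]
ee_rot: [-180.0, 0.0, 54.3]
ft_force: [-0.6, -0.5, -1.8]
gripper_width: 0.055
```

Call:
carry_out([
  [1, [0, 0, -0.008], -1],
  [1, [0, 0, -0.008], -1],
  [1, [0, 0, -0.008], -1],
  [1, [0, 0, -0.008], -1],
  [1, [0, 0, -0.008], -1],
])

```text
t: 14.48
tcp_pos: [0.6094, -0.1055, 0.1173]
ee_rot: [-180.0, -0.0, 84.3]
ft_force: [0.9, 0.1, -2.6]
gripper_width: 0.0557
```

Call:
carry_out([
  [1, [0, 0, -0.008], -1],
  [1, [0, 0, -0.008], -1],
  [1, [0, 0, -0.008], -1],
  [1, [0, 0, -0.008], -1],
  [1, [0, 0, -0.008], -1],
])

```text
t: 14.9
tcp_pos: [0.6094, -0.1055, 0.1185]
ee_rot: [-180.0, -0.0, 114.3]
ft_force: [0.4, -1.3, -1.2]
gripper_width: 0.0551
```

Call:
carry_out([
  [1, [0, 0, -0.008], -1],
  [1, [0, 0, -0.008], -1],
  [1, [0, 0, -0.008], -1],
  [1, [0, 0, -0.008], -1],
  [1, [0, 0, -0.008], -1],
])

```text
t: 15.32
tcp_pos: [0.6093, -0.1055, 0.1197]
ee_rot: [-180.0, -0.0, 144.3]
ft_force: [-0.1, -0.5, -2.4]
gripper_width: 0.0552
```

Call:
carry_out([
  [1, [0, 0, -0.008], -1],
  [1, [0, 0, -0.008], -1],
  [1, [0, 0, -0.008], -1],
  [1, [0, 0, -0.008], -1],
  [1, [0, 0, -0.008], -1],
])

```text
t: 15.73
tcp_pos: [0.6093, -0.1056, 0.1208]
ee_rot: [180.0, -0.0, 174.3]
ft_force: [-0.0, 0.1, -1.8]
gripper_width: 0.0549
```

Call:
carry_out([
  [1, [0, 0, -0.008], -1],
  [1, [0, 0, -0.008], -1],
  [1, [0, 0, -0.008], -1],
  [1, [0, 0, -0.008], -1],
  [1, [0, 0, -0.008], -1],
])

```text
t: 16.15
tcp_pos: [0.6093, -0.1056, 0.122]
ee_rot: [180.0, -0.0, -155.7]
ft_force: [0.2, -0.1, -1.8]
gripper_width: 0.0548
```

Call:
carry_out([
  [1, [0, 0, -0.008], -1],
  [1, [0, 0, -0.008], -1],
  [1, [0, 0, -0.008], -1],
  [1, [0, 0, -0.008], -1],
  [1, [0, 0, -0.008], -1],
])

```text
t: 16.57
tcp_pos: [0.6094, -0.1056, 0.1234]
ee_rot: [180.0, -0.0, -125.7]
ft_force: [0.5, 0.8, -1.7]
gripper_width: 0.0551
```

Call:
carry_out([
  [1, [0, 0, -0.008], -1],
  [1, [0, 0, -0.008], -1],
  [1, [0, 0, -0.04], 0],
  [1, [0, 0, -0.04], 0],
  [1, [0, 0, 0], 0],
])

```text
t: 16.98
tcp_pos: [0.6097, -0.1056, 0.1267]
ee_rot: [-180.0, 0.0, -114.1]
ft_force: [1.1, 0.4, -1.5]
gripper_width: 0.0553
```

```bash
python3 o.py
```

```text
16.9833 -165.70997438922632 [ 0.6097 -0.1056  0.1267] [-179.9774    0.0073 -114.1178] [ 1.0805  0.3792 -1.5218] [ 0.0137 -0.0384 -0.0121] 0.05529626384706404
```

Call:
carry_out([
  [1, [0, 0, -0.06], 0],
  [1, [0, 0, -0.06], 0],
  [1, [0, 0, -0.06], 0],
  [1, [0, 0, 0], 0],
])

```text
t: 17.32
tcp_pos: [0.6099, -0.1057, 0.1324]
ee_rot: [-179.9, 0.0, -114.0]
ft_force: [-0.4, -0.7, -0.7]
gripper_width: 0.055
```

```bash
python3 o.py
python3 - <<'E'
from h import *
s=ctrl.snapshot("scene");d=ctrl.snapshot("side")
a=cv2.resize(s["color"][120:240,255:415],None,fx=3,fy=3,interpolation=0);b=cv2.resize(d["color"][120:240,260:420],None,fx=3,fy=3,interpolation=0)
cv2.imwrite("pics/g8.png",cv2.resize(np.hstack([a,b]),(800,300))[:,:,::-1])
E
```

```text
17.3167 -165.80487492161345 [ 0.6099 -0.1057  0.1324] [-179.9475    0.015  -114.0255] [-0.4102 -0.6947 -0.7115] [-0.0126  0.019  -0.0516] 0.05496482578913971
```

View pics/g8.png

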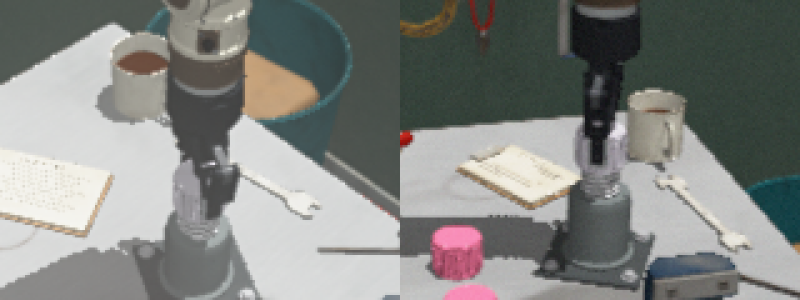

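The thread has let go: the neck's thread is now visible under the cap, at about (600,185) in the right half. Next I'll lift clear and travel to the pad.

Call:
carry_out([
  [1, [0, 0, -0.2], 0],
  [1, [0, 0, -0.5], 0],
  [1, [0, 0, -0.8], 0],
  [1, [0, 0, -0.8], 0],
  [1, [0, 0, -0.6], 0],
])

```text
t: 17.83
tcp_pos: [0.61, -0.1057, 0.2213]
ee_rot: [-179.9, 0.0, -114.0]
ft_force: [0.5, -0.2, -1.0]
gripper_width: 0.0548
```

Call:
carry_out([
  [1, [-0.3, 0.2, 0], 0],
  [1, [-0.6, 0.45, 0], 0],
  [1, [-0.9, 0.65, 0], 0],
  [1, [-0.9, 0.65, 0], 0],
  [1, [-0.9, 0.65, 0], 0],
])

```text
t: 18.25
tcp_pos: [0.5809, 0.0264, 0.2175]
ee_rot: [179.9, -0.0, -114.0]
ft_force: [-0.0, 0.7, -1.1]
gripper_width: 0.0557
```

Call:
carry_out([
  [1, [-0.9, 0.65, 0], 0],
  [1, [-0.8, 0.6, 0], 0],
  [1, [-0.5, 0.35, 0], 0],
  [1, [-0.15, 0.15, 0], 0],
  [1, [0, 0, 0], 0],
])

```text
t: 18.67
tcp_pos: [0.5616, 0.1126, 0.2179]
ee_rot: [179.9, -0.0, -113.8]
ft_force: [-0.0, 0.1, -1.6]
gripper_width: 0.0551
```

```bash
python3 o.py
python3 - <<'E'
from h import *
s=ctrl.snapshot("scene");d=ctrl.snapshot("side");save(ctrl.snapshot("wrist"),"w9.png")
a=cv2.resize(s["color"][100:220,200:360],None,fx=3,fy=3,interpolation=0);b=cv2.resize(d["color"][90:210,240:400],None,fx=3,fy=3,interpolation=0)
cv2.imwrite("pics/g9.png",cv2.resize(np.hstack([a,b]),(800,300))[:,:,::-1])
E
```

```text
18.6667 -144.86809573605504 [0.5616 0.1126 0.2179] [ 179.9065   -0.0468 -113.8044] [-0.0006  0.1063 -1.6118] [0.0292 0.0449 0.0184] 0.05506877505178468
```

View pics/g9.png

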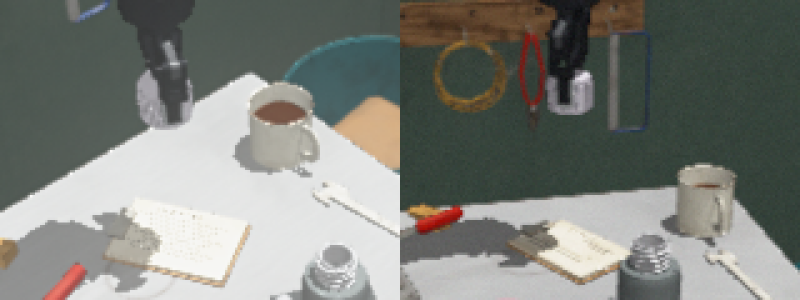

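View pics/w9.png

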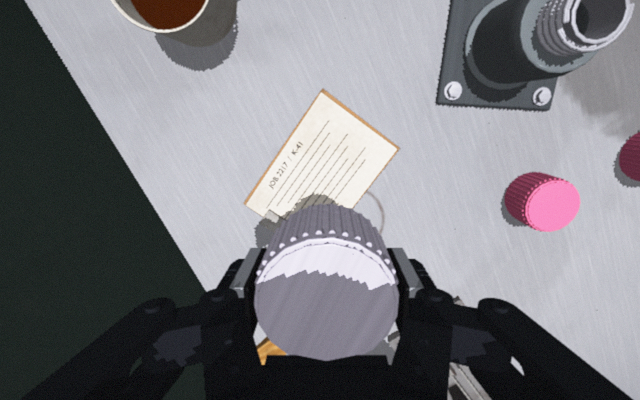

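The cap is held upright and the pot stands open; the visible pad corners in wrist are (323,90), (398,150) and (246,205). I'll check the target against them.

Run:
```python
from h import *
w=ctrl.snapshot("wrist")
P=[onz(w,u,v,.01)[:2] for u,v in((323,90),(398,150),(246,205))];print(P)
A,B,C=P; print(np.linalg.norm(A-B),np.linalg.norm(A-C),(B+C)/2)
ex=(B-A)/np.linalg.norm(B-A); 
for q in ((.563,.112),(.5616,.1126)): print(np.dot(np.array(q)-A,ex), np.dot(np.array(q)-A,[-ex[1],ex[0]]))
# crop of cap in side/scene to measure lower rim
d=ctrl.snapshot("side");save(d,"sd9.png",(290,80,350,140),10)
```

```text
[array([0.64507456, 0.07641958]), array([0.55667013, 0.02806571]), array([0.56882945, 0.20590627])]
0.10076427453948959 0.15026682877073277 [0.56274979 0.11698599]
0.05493319787335081 -0.07060130291461694
0.05587354981056324 -0.07179952586306215
```

View pics/sd9.png

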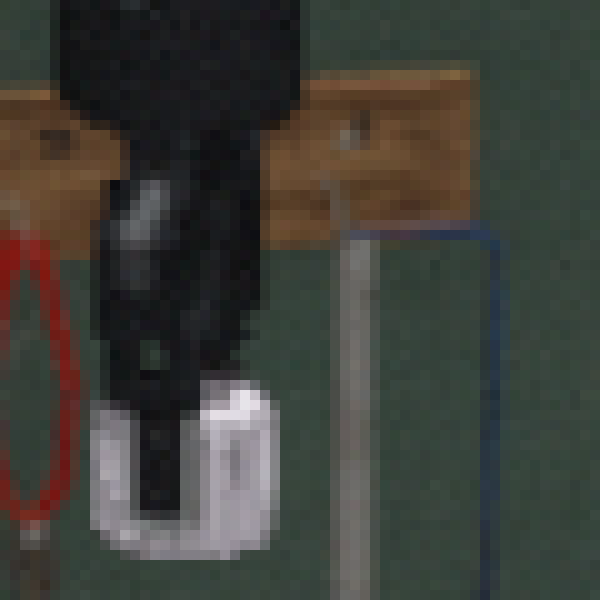

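Call:
carry_out([
  [1, [0, 0, 0.4], 0],
  [1, [0, 0, 0.8], 0],
  [1, [0, 0, 0.9], 0],
  [1, [0, 0, 0.9], 0],
  [1, [0, 0, 0.9], 0],
])

```text
t: 19.33
tcp_pos: [0.5634, 0.1092, 0.1009]
ee_rot: [-179.9, 0.0, -114.1]
ft_force: [0.6, 0.2, -2.3]
gripper_width: 0.0554
```

Call:
carry_out([
  [1, [0, 0, 0.9], 0],
  [1, [0, 0, 0.7], 0],
  [1, [0, 0, 0.4], 0],
  [1, [0, 0, 0.2], 0],
  [1, [0, 0, 0], 0],
])

```text
t: 19.75
tcp_pos: [0.562, 0.1093, 0.0342]
ee_rot: [179.9, -0.1, -114.1]
ft_force: [-0.2, 0.1, -0.1]
gripper_width: 0.055
```

```bash
python3 o.py
python3 - <<'E'
from h import *
s=ctrl.snapshot("scene");d=ctrl.snapshot("side")
a=cv2.resize(s["color"][140:230,220:340],None,fx=3,fy=3,interpolation=0);b=cv2.resize(d["color"][140:230,260:380],None,fx=3,fy=3,interpolation=0)
cv2.imwrite("pics/g10.png",cv2.resize(np.hstack([a,b]),(800,300),interpolation=0)[:,:,::-1])
E
```

```text
19.75 -144.8961751456503 [0.562  0.1093 0.0342] [ 179.8514   -0.1095 -114.0969] [-0.1951  0.0874 -0.0825] [-0.0356  0.0167  0.0102] 0.054975954001967045
```

View pics/g10.png

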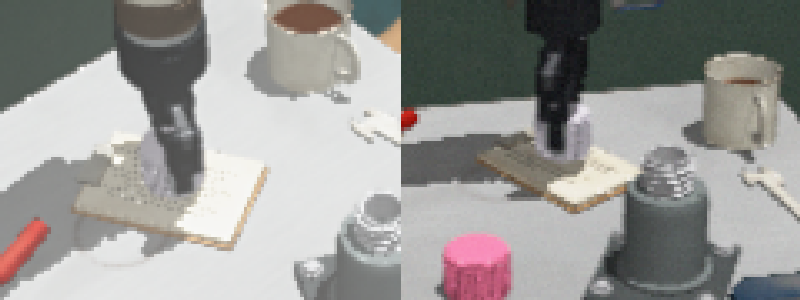

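The cap is over the middle of the pad, around (175,170) in the left half. I'll lower it slowly and watch the force.

Call:
carry_out([
  [1, [0, 0, 0.15], 0],
  [1, [0, 0, 0.1], 0],
  [1, [0, 0, 0], 0],
])

```text
t: 20.1
tcp_pos: [0.563, 0.1105, 0.0285]
ee_rot: [-180.0, 0.0, -114.0]
ft_force: [-0.3, -0.1, -2.0]
gripper_width: 0.055
```

Call:
carry_out([
  [1, [0, 0, 0.07], 0],
  [1, [0, 0, 0], 0],
])

```text
t: 20.27
tcp_pos: [0.5629, 0.1106, 0.0262]
ee_rot: [-180.0, 0.0, -114.0]
ft_force: [-0.0, -0.7, -1.0]
gripper_width: 0.0547
```

Call:
carry_out([
  [1, [0, 0, 0.04], 0],
  [1, [0, 0, 0], 0],
])

```text
t: 20.43
tcp_pos: [0.5629, 0.1106, 0.0249]
ee_rot: [180.0, -0.0, -114.0]
ft_force: [0.0, -0.7, -1.4]
gripper_width: 0.055
```

Call:
carry_out([
  [1, [0, 0, 0.04], 0],
  [1, [0, 0, 0], 0],
])

```text
t: 20.6
tcp_pos: [0.5629, 0.1106, 0.0237]
ee_rot: [180.0, -0.0, -114.0]
ft_force: [0.1, 0.7, -1.5]
gripper_width: 0.055
```

Call:
carry_out([
  [1, [0, 0, 0.05], 0],
  [1, [0, 0, 0.03], 0],
  [1, [0, 0, 0], 0],
])

```text
t: 20.85
tcp_pos: [0.5627, 0.1105, 0.0211]
ee_rot: [180.0, -0.0, -114.0]
ft_force: [-0.1, -0.1, -2.3]
gripper_width: 0.0549
```

Call:
carry_out([
  [1, [0, 0, 0.04], 0],
  [1, [0, 0, 0], 0],
])

```text
t: 21.02
tcp_pos: [0.5628, 0.1105, 0.02]
ee_rot: [180.0, -0.0, -114.0]
ft_force: [-0.0, 0.2, -1.5]
gripper_width: 0.0551
```

Call:
carry_out([
  [1, [0, 0, 0.03], 0],
  [1, [0, 0, 0], 0],
])

```text
t: 21.18
tcp_pos: [0.5628, 0.1105, 0.0192]
ee_rot: [180.0, -0.0, -114.0]
ft_force: [1.2, -0.4, -1.4]
gripper_width: 0.0555
```

Call:
carry_out([
  [1, [0, 0, 0.03], 0],
  [1, [0, 0, 0], 0],
])

```text
t: 21.35
tcp_pos: [0.5629, 0.1105, 0.0183]
ee_rot: [180.0, -0.0, -114.0]
ft_force: [-0.0, 0.2, -1.5]
gripper_width: 0.0552
```

Call:
carry_out([
  [1, [0, 0, 0.03], 0],
  [1, [0, 0, 0], 0],
])

```text
t: 21.52
tcp_pos: [0.563, 0.1105, 0.0175]
ee_rot: [-180.0, 0.0, -114.0]
ft_force: [0.2, -0.2, -2.0]
gripper_width: 0.0548
```

Call:
carry_out([
  [1, [0, 0, 0.03], 0],
  [1, [0, 0, 0], 0],
])

```text
t: 21.68
tcp_pos: [0.5632, 0.1105, 0.0173]
ee_rot: [-180.0, 0.0, -114.0]
ft_force: [-0.9, -1.0, 2.7]
gripper_width: 0.0554
```

```bash
python3 o.py
python3 - <<'E'
from h import *
s=ctrl.snapshot("scene");d=ctrl.snapshot("side")
a=cv2.resize(s["color"][160:220,240:310],None,fx=5,fy=5,interpolation=0);b=cv2.resize(d["color"][150:210,280:350],None,fx=5,fy=5,interpolation=0)
cv2.imwrite("pics/g11.png",np.hstack([a,b])[:,:,::-1])
E
```

```text
21.6833 -144.8943701869185 [0.5632 0.1105 0.0173] [-179.9689    0.0201 -113.9996] [-0.8549 -0.9562  2.6963] [-0.0399  0.2657  0.0668] 0.055370746150362464
```

View pics/g11.png

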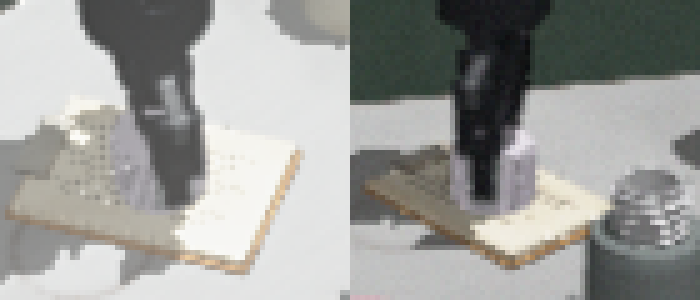

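Contact: the force swung from -2 to +2.7 N, and the cap stands on the pad at about (490,180) in the right half. I'll release and lift.

Call:
carry_out([
  [0.3, [0, 0, 0], 0],
  [0.2, [0, 0, 0], 0],
  [0, [0, 0, 0], 0],
  [0, [0, 0, 0], 0],
  [0, [0, 0, 0], 0],
])

```text
t: 22.2
tcp_pos: [0.5629, 0.1106, 0.0164]
ee_rot: [180.0, -0.0, -114.0]
ft_force: [0.3, 0.2, -0.2]
gripper_width: 0.0851
```

Call:
carry_out([
  [0, [0, 0, -0.2], 0],
  [0, [0, 0, -0.5], 0],
  [0, [0, 0, -0.9], 0],
  [0, [0, 0, -0.9], 0],
  [0, [0, 0, -0.9], 0],
])

```text
t: 22.62
tcp_pos: [0.5626, 0.1105, 0.1198]
ee_rot: [180.0, -0.0, -114.0]
ft_force: [0.6, 0.1, 0.4]
gripper_width: 0.0853
```

Call:
carry_out([
  [0, [0, 0, -0.9], 0],
  [0, [0, 0, -0.9], 0],
  [0, [0, 0, -0.5], 0],
  [0, [0, 0, 0], 0],
  [0, [0, 0, 0], 0],
])

```text
t: 23.03
tcp_pos: [0.5636, 0.1107, 0.1889]
ee_rot: [-179.9, 0.1, -114.0]
ft_force: [-0.1, 0.3, -1.1]
gripper_width: 0.0856
```

```bash
python3 o.py
python3 - <<'E'
from h import *
save(ctrl.snapshot("scene"),"sc12.png");save(ctrl.snapshot("side"),"sd12.png",(270,140,400,240),6);save(ctrl.snapshot("wrist"),"w12.png")
E
```

```text
23.0333 -144.88878902920882 [0.5636 0.1107 0.1889] [-179.8657    0.0963 -114.0009] [-0.0534  0.2517 -1.0981] [ 0.0097  0.023  -0.0194] 0.08563724694482451
```

View pics/sc12.png

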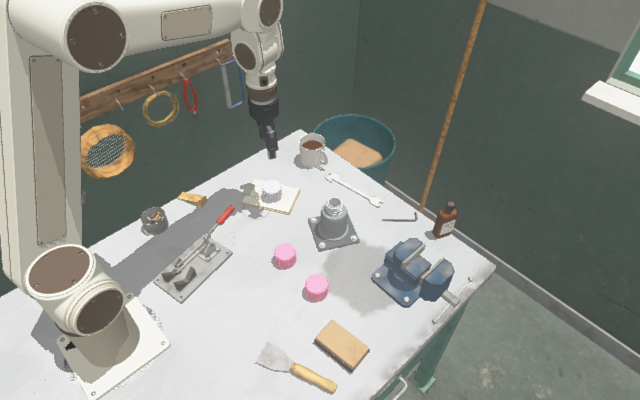

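View pics/sd12.png

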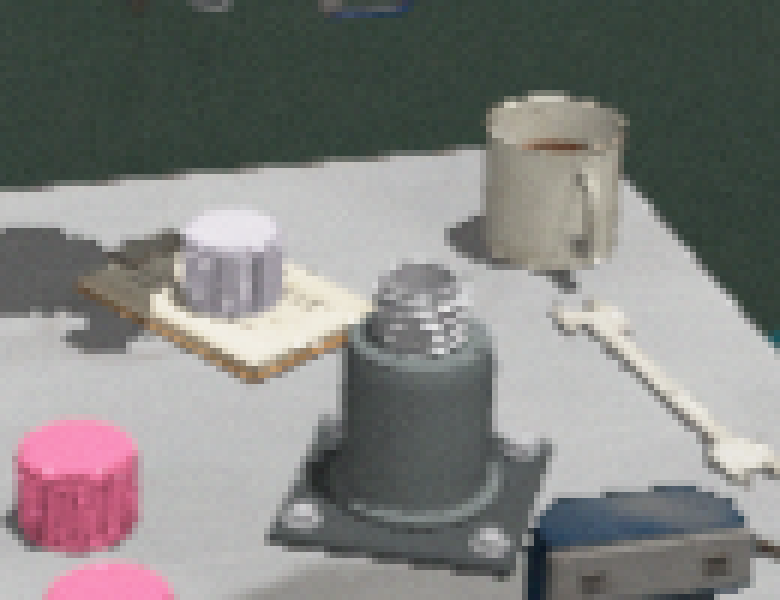

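View pics/w12.png

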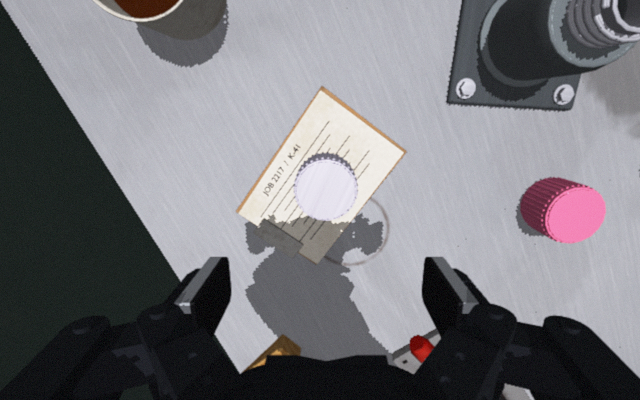

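The cap stands upright on the pad (wrist crown at (326,189), pad corners (322,87), (406,152) and (237,211)). One check of margins and pad movement, then I'll hand it in.

Run:
```python
from h import *
w=ctrl.snapshot("wrist")
A,B,C=[onz(w,u,v,.01)[:2] for u,v in((322,87),(406,152),(237,211))]
q=onz(w,326,189,.052)[:2]; ex=(B-A)/np.linalg.norm(B-A);ey=(C-A)/np.linalg.norm(C-A)
print(A,B,C,q,(q-A)@ex,(q-A)@ey)
s0=cv2.imread("pics/scene0.png");s1=cv2.imread("pics/sc12.png")
for n,b in(("pad corner/edge",(270,185,305,218)),("mug",(300,135,328,168)),("spanner",(325,172,385,208)),("block",(312,318,372,370))):
    x0,y0,x1,y1=b;t0=cv2.cvtColor(s0[y0:y1,x0:x1],6).astype(np.float32);t1=cv2.cvtColor(s1[y0:y1,x0:x1],6).astype(np.float32)
    print(n,cv2.phaseCorrelate(t0,t1),np.abs(t0-t1).mean())
```

```text
[0.6450508  0.07721692] [0.55706406 0.02703814] [0.57105298 0.20641362] [0.56472631 0.10915112] 0.053954930207865175 0.06763250991558888
pad corner/edge ((0.25273505474168445, -0.1475665594765978), 0.7429067080403552) 7.51342
mug ((0.03344111432088681, -0.030915274513088065), 0.9980062388159611) 1.1428572
spanner ((-0.19305007783480121, 0.09685725801395506), 0.7494919355268832) 5.5805554
block ((0.01285581054957774, 0.010610919948724984), 1.0014403313766291) 0.7814103
```

```bash
python3 -c "
from station import ctrl
print(ctrl.sign_off())"
```

```text
the job is handed in; nothing more can be done
None
```

The cap is off the pot and standing open side down on the job pad, released, and the job is handed in at about 23 s of the 72 s allowed.

- **Unscrewing:** I turned the cap about 618° counter-clockwise in two grasps, rising with the thread. No force reading I took went above about 6 N.
- **Placing:** I lowered the cap until it touched the pad at about 3 N, then let go and raised the gripper clear.
- **Final position:** The last picture puts the cap's centre 54 mm in from one long edge of the 105 mm width, and 68 mm from the end away from the clip on the 160 mm length. That makes it wholly on the pad, with more than 20 mm to spare on every side.
- **Pad and bystanders:** The pad corners, mug, spanner and sanding block show no shift beyond about a quarter of a pixel, and the pad corners agree to within about 2 mm. Changed shadows made the pad and spanner comparisons weaker than the mug and block ones.
- **Disagreement:** The wrist camera and the fixed cameras differed by about 5 mm in where they placed the pot and pad. The grasp agreed better with the wrist camera, so I used its values, and the margins on the pad easily cover the difference.

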